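Unlock the steel lock box and hold the key turned

TASK

Take the flat-bladed key with the rectangular ash grip out of its wooden block, push it down into the upright lock in the lid of the steel box until its collar sits fully home (the pins are sticky), then turn it a quarter turn clockwise seen from above. The lock springs back, so finish while still gripping the key and holding it turned, so that the lid can be lifted; leave the window key, the egg cups and the mug where they stand.

Things in the scene. Friction and masses are not known exactly. Their poses are not given: they have to be found in the camera images.
- key_grip (a point): Centre of the key's ash grip, a slab 34 mm wide (x), 13 mm thick (y), 36 mm high (z). The key (35 to 70 g) stands upright, z up, blade down. Below the grip come a steel neck (12 mm across), then a steel collar (26 mm across, 5 mm thick) whose underside lies 33 mm below this point, then the blade. A half turn about z makes no difference.
- key_tip (a point): Tip of the key's flat steel blade, 67 mm below key_grip, same axes. The blade is 12 mm wide (x), 4 mm thick (y) and reaches 34 mm below the collar's underside; over its last 6 mm the width tapers to a point.
- keyway (a point): Centre of the keyway's mouth in the lock's brass face (level, 96.5 mm up), z up; turns with the lock. Slot 14 mm long (x), 6 mm wide (y), 42 mm deep, with a 3 mm 45-degree lead-in. Two spring pins in its narrow ends, 13 and 22 mm down, stick out 4 mm; the key passes them with 5 to 15 N. Fully home, the collar sits on the face and key_tip is 34 mm below it.
- lock_plug (a joint): Turn of the lock, rad: 0 as found, grows clockwise seen from above, stop at 1.57. A spring turns it back to 0 (0.04 Nm at 0, 0.14 Nm at the stop; 0.015 Nm friction). The key has about 0.17 rad (10 degrees) of play in the slot before the lock follows.
- lockbox: Grey steel box, fixed, 180 (x) x 220 (y) x 95 mm high, origin at the centre of its underside. The lock is in its lid, 25 mm from the centre towards the box's -x; a low lid handle, up to 15 mm above the lid, lies 68 mm from the centre towards its +x.
- key_block: Fixed ash block 56 x 50 x 45 mm high in which the key stands, collar on its top; origin at the centre of its underside. Its slot is 15 x 7 mm, 40 mm deep.
- window_key_grip (a point): Centre of the round ash knob (38 mm across, 28 mm high) of the window key, a different, square-shanked key standing in a second like block. The two blocks may be in either place. Leave it.
- window_block: The second fixed ash block, 56 x 50 x 45 mm high, with the window key; origin at the centre of its underside.
- eggcup1: Ash egg cup, 50 mm across, 56 mm high, loose; origin at the centre of its underside. Leave it.
- eggcup2: The same, another egg cup. Leave it.
- mug: White mug, 82 mm across, 90 mm high; origin at the centre of its underside. Leave it.
There are look-alikes about, which are no part of the job. What is shaped like the key_block but blue or orange is not meant.

How it is judged:
On the way, in this order (a step that is already met when the one before it is completed fails the run):
1. the key is lifted out of its block by the gripper (z of key_tip in the frame of key_block above 0.047 m and contact force between the fingers and key above 2 N), for 0.1 s.
2. the key is fully home in the lock, not yet turned (z of key_tip in the frame of keyway below -0.031 m and horizontal distance between key_tip and keyway below 0.004 m and angle between key_grip's own z axis and vertical below 0.12 rad and value of joint lock_plug below 0.5 rad), for 0.1 s.
3. the key, fully home and gripped, is turned a quarter turn (z of key_tip in the frame of keyway below -0.031 m and horizontal distance between key_tip and keyway below 0.004 m and angle between key_grip's own z axis and vertical below 0.12 rad and contact force between the fingers and key above 2 N and value of joint lock_plug above 1.25 rad), for 0.3 s.
At the end, for the whole second after the job is handed in: The key's tip is more than 31 mm below the lock's face, within 4 mm of its axis, the key upright within 0.12 rad; the lock stands turned past 1.25 rad (a quarter turn less play) and is kept there, the key at rest (under 30 mm/s), by the gripper, which presses the key with more than 2 N (all of step 3 and linear speed of key below 0.03 m/s); the arm keeps its last pose, push and grip.
It fails at once if the window key is moved more than 20 mm (distance of window_key_grip from where it was at the start of the episode above 0.02 m).
It fails at once if an egg cup or the mug is moved more than 30 mm (distance of any of eggcup1, eggcup2, mug from where it was at the start of the episode above 0.03 m).
It also fails if it takes over 54 s, if anything falls off the work surface, if the arm or the gripper's body presses on something with over 40 N, if the wrist force passes 120 N, or if a joint passes its speed limit or range.

ROBOT

A 6-joint arm with a two-finger parallel gripper is mounted at the origin on the work surface. World frame = base frame: x ahead of the robot, y to its left, z up, the work surface at z = 0. Lengths are in m, angles in rad, forces in N, time in s.
With the tool pointing down it reaches from about 0.375 to 0.9 m from the base axis. Payload 3.1 kg.
Tool frame: the origin (TCP) lies where the fingers leave the gripper's body, on its centre line; the fingertips stand 70 mm ahead of it and the grasp point (between the pads) lies 51 mm ahead of it; z points along the fingers, y is the line along which they close (so a half turn about z gives the same grasp; the last joint's range is limited). The gripper opens to 87 mm and grips with 3 to 60 N. Pads are 19 mm wide; open, the fingers measure 117 mm over their backs; the gripper's body (75 mm by 190 mm) begins 51 mm behind the grasp point.
Start: joints at [0.948, 0.527, 1.433, -0, 1.181, -0.178], TCP at [0.269, 0.564, 0.292] pointing down, gripper open.
Joint ranges: [-3.08, 3.08], [-0.75, 2.2], [0.22, 2.44], [-1.43, 4.57], [0, 2.65], [-2.85, 2.85]. Speed limits (rad/s): [2.79, 2.79, 3.14, 3.14, 3.14, 3.14].

INTERFACE

Orientations are given as a unit quaternion [x, y, z, w].
In Python, from rig import robot gives the robot as it stands.
- The arm moves only by the tool send_rows, never from a script. Its argument "deltas" is text: rows parted by semicolons, each of 7 numbers parted by spaces: the shift along the tool's x, y, z in mm, then the turn, a rotation vector about the tool's x, y, z in degrees, then the opening, from 0 (shut) to 1 (fully open). A call has 1 to 10 rows; each row shifts and turns the commanded pose from where the row before left it, along the tool's axes as they then stand; what a row does not reach is not made up. A row lasts 1/8 s, in which the tool goes at most 62.5 mm and 10.7 degrees, less where a joint would pass 70% of its speed; a pose out of reach is approached as far as the arm can. A call is refused whole if a number of a shift passes 62.5 or a number of a turn 10.7, either way. A call with a gripper value outside its range is refused whole. The fingers move at their own pace and stop on an object; "newtons" is the grip in N (left out, the last holds). Time passes only in rows, so rows that do not move let the fingers close. It gives the time, the measured TCP pose, the force, the opening and the grip force at its end, in the units of the state.
- robot.get_obs(): the state, without advancing time (a new reading comes with each control period).
- robot.camera(name): name is "scene" or "top" or "wrist"; returns a dict with "image" (420x560x3 uint8, red, green, blue), "depth" (420x560 float32, m along the optical axis (not along the pixel's ray), 0 where there is no reading), "fovy" (degrees; the focal length in pixels is half the picture's height over the tangent of half this angle, whatever the lens; pixels are square), "cx", "cy" (the principal point, pixels), "rvec" (rotation vector, rad) and "tvec" (3), from world to camera coordinates, as OpenCV has them. Camera axes: x right, y down, z forward; pixel columns grow to the right and rows downward; lengths in m; the calibration is good to about 2 mm. A picture is of the moment at which its call begins.
- robot.hand_in(): hands the job in; it is judged then, once.
Trained networks look in the newest picture that a camera, given by its name, has taken for a name from the list of things; names that differ only in an ending like _2 or _b are one class to them, and where a whole thing is asked for, a point or a joint stands for the part that bears it (a point fixed in the world has none). Each returns a list of dicts, best first, with "p" (0 to 1); they miss things now and then, are a little off and sometimes report something else, mostly with a low value. They report only what shows in the picture. A call takes as long as a camera call. They do not tell look-alikes from the thing itself.
- robot.find_in(camera, thing): "box" ([left, top, right, bottom] in pixels, round what is visible of it).
- robot.cut_out(camera, thing): "region" (420x560 bool, what is visible of it) and "box" ([left, top, right, bottom] in pixels, round what is visible of it).
The state is a dict: "time": time; "q": joint angles; "joint_velocities": joint speeds; "joint_torque": joint torques, N m; "position": TCP position; "tool_rot": TCP orientation; "ft_force": force on the tool from outside, world axes, zero at the start; "moment": the same for the moment, N m; "grip_width": finger opening in m; "grip_force": force on a finger pad.
Only numpy, scipy, OpenCV 4.12 (cv2) and the standard library are available. Lean on these libraries where they do the work, as an engineer would, in place of code of your own. Each camera call takes 0.05 s, during which the arm holds its last target. There are 200 camera calls.

## Working session

There is one attempt and no reset: what is moved stays moved. The work goes in short steps, Python scripts to look and compute and a tool call to move; the robot and the scene stay as the last step left them, time stands still between calls to the robot, and variables do not carry over. Pictures are saved under pics/ and viewed, at most 10 in all, crops included, and the job is handed in when it is done.

Besides the shell and the picture viewer there is one more tool, called after "Emit:" as name(argument=value, ...), one argument or row to a line, values as JSON. send_rows: Moves the arm, as the interface text tells. Its arguments: {"type":"object","properties":{"deltas":{"type":"string"},"newtons":{"type":"number"}},"required":["deltas"]}

```bash
mkdir -p pics
cat > h.py <<'E'
import numpy as np,cv2
from rig import robot
from scipy.spatial.transform import Rotation as R
def cam(n):
    c=robot.camera(n); c['f']=210/np.tan(np.radians(c['fovy'])/2); c['Rm']=cv2.Rodrigues(np.array(c['rvec'],float))[0]; c['t']=np.array(c['tvec']).ravel(); return c
def cloud(c):
    v,u=np.mgrid[0:420,0:560]; d=c['depth']
    P=np.stack([(u-c['cx'])/c['f']*d,(v-c['cy'])/c['f']*d,d],-1)
    return (P-c['t'])@c['Rm']
E
python3 - <<'E'
from h import *
for n in ['scene','top']:
    c=cam(n); cv2.imwrite(f'pics/{n}0.png',c['image'][:,:,::-1]); W=cloud(c)
    print(n,c['fovy'],(-c['Rm'].T@c['t']).round(3))
    for t in ['key_grip','keyway','lockbox','key_block','window_key_grip','window_block','eggcup1','mug']:
        for r in robot.cut_out(n,t)[:3]:
            m=r['region']&(c['depth']>0); p=W[m]
            print(t,round(r['p'],2),np.round(r['box']),np.median(p,0).round(3),p.min(0).round(3),p.max(0).round(3)) if len(p) else None
o=robot.get_obs();print(o)
E
```

```text
scene 54.10497041861033 [ 1.15  -0.342  0.608]
key_grip 0.57 [142. 248. 162. 277.] [ 0.528 -0.256  0.076] [ 0.498 -0.266  0.045] [ 0.537 -0.242  0.098]
keyway 0.46 [314. 195. 336. 208.] [0.548 0.129 0.096] [0.525 0.104 0.088] [0.572 0.153 0.098]
lockbox 0.82 [272. 178. 398. 283.] [0.611 0.095 0.093] [ 0.388  0.004 -0.003] [0.689 0.374 0.112]
key_block 0.97 [179. 291. 223. 338.] [ 0.661 -0.215  0.043] [ 0.572 -0.24  -0.002] [ 0.677 -0.173  0.048]
key_block 0.77 [ 63. 260. 111. 303.] [ 0.482 -0.371  0.04 ] [ 0.373 -0.406 -0.002] [ 0.502 -0.337  0.048]
key_block 0.69 [169. 217. 201. 253.] [ 0.432 -0.164  0.039] [ 0.381 -0.189 -0.001] [ 0.444 -0.133  0.047]
window_key_grip 0.73 [210. 229. 226. 253.] [ 0.534 -0.125  0.08 ] [ 0.411 -0.141 -0.002] [ 0.546 -0.068  0.09 ]
window_key_grip 0.16 [145. 248. 164. 275.] [ 0.526 -0.255  0.079] [ 0.429 -0.265 -0.001] [ 0.537 -0.228  0.098]
window_block 0.62 [203. 244. 241. 275.] [ 0.551 -0.13   0.034] [ 0.499 -0.149  0.   ] [ 0.557 -0.095  0.047]
eggcup1 0.89 [232. 268. 258. 307.] [ 0.636 -0.112  0.037] [ 0.606 -0.134 -0.002] [ 0.658 -0.086  0.058]
e
[... 1374 characters left out ...]
]
{'time': 0.9, 'q': array([ 9.47455448e-01,  5.27470006e-01,  1.43266669e+00,  2.34124645e-05,
        1.18139799e+00, -1.78488224e-01]), 'joint_velocities': array([-0.00032051, -0.00077031,  0.001797  , -0.00018219,  0.00120508,
       -0.0008603 ]), 'joint_torque': array([ 1.50159299e-04, -4.39993358e+01, -1.76991212e+01,  6.33646804e-02,
        5.01862122e-02,  6.21432761e-06]), 'position': array([0.26891199, 0.56418502, 0.29227747]), 'tool_rot': array([2.20601159e-01, 9.75364100e-01, 3.09122912e-05, 1.34010706e-06]), 'ft_force': array([ 0.64571525,  0.65019438, -0.61375486]), 'moment': array([-0.02457035,  0.01210081, -0.09182316]), 'grip_force': 0.0, 'grip_width': 0.08683166917647783}
```

View picture.

View pics/scene0.png

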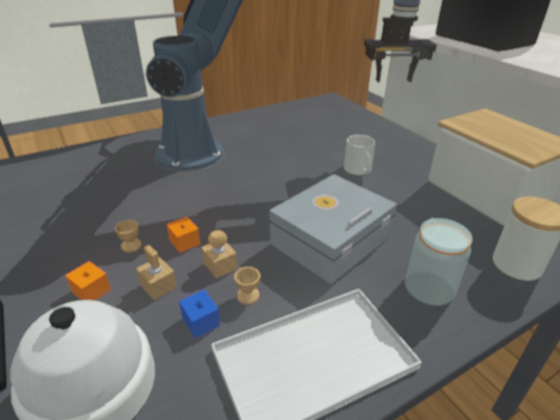

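Run:
```python
import cv2
i=cv2.imread('pics/top0.png'); cv2.imwrite('pics/top0c.png',cv2.resize(i[140:290,200:440],None,fx=3.3,fy=3.3,interpolation=cv2.INTER_CUBIC))
```

```text
(no output)
```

View pics/top0c.png

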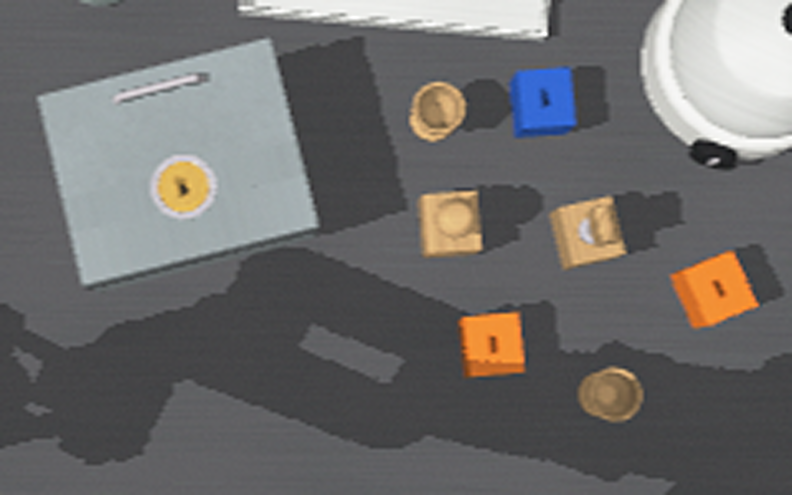

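The key (rectangular grip) stands at scene pixel (152,262), the window key with its round knob at (218,240), and the lock at (325,203). Next, a wrist look over the lock, then over the key.

```bash
cat >> h.py <<'E'
def delta(p,yaw=None):
    "tool-frame shift (mm) and turn (deg) to world TCP p, tool x at yaw (deg), pointing down"
    o=robot.get_obs(); T=R.from_quat(o['tool_rot']); M=T.as_matrix()
    y0=np.degrees(np.arctan2(M[1,0],M[0,0]))
    if yaw is None: yaw=y0
    G=R.from_euler('z',yaw,degrees=True)*R.from_euler('x',180,degrees=True)
    print('t',o['time'],'pos',o['position'].round(4),'yaw',y0.round(2),'tilt',np.degrees(np.arccos(-M[2,2])).round(2),'q',o['q'].round(2),'F',o['ft_force'].round(1),'w',round(o['grip_width'],4),'gf',round(o['grip_force'],1))
    print('shift mm',(T.inv().apply(np.array(p)-o['position'])*1000).round(1),'turn',np.degrees((T.inv()*G).as_rotvec()).round(2))
E
python3 - <<'E'
from h import *
delta([0.50,0.13,0.292]); delta([.47,-.25,.292])
c=cam('wrist'); print('wrist cam',(-c['Rm'].T@c['t']).round(3),c['Rm'][2].round(2),c['fovy'])
E
```

```text
t 0.9 pos [0.2689 0.5642 0.2923] yaw 154.51 tilt 0.0 q [ 0.95  0.53  1.43  0.    1.18 -0.18] F [ 0.6  0.7 -0.6] w 0.0868 gf 0.0
shift mm [-3.954e+02 -2.925e+02  3.000e-01] turn [ 0. -0. -0.]
t 0.9 pos [0.2689 0.5642 0.2923] yaw 154.51 tilt 0.0 q [ 0.95  0.53  1.43  0.    1.18 -0.18] F [ 0.6  0.7 -0.6] w 0.0868 gf 0.0
shift mm [-5.319e+02 -6.484e+02  2.000e-01] turn [ 0. -0. -0.]
wrist cam [0.191 0.601 0.385] [ 0.28 -0.13 -0.95] 65.5164121352567
```

Emit:
send_rows(
  deltas="-51 -35 0 0 0 0 1;-51 -35 0 0 0 0 1;-51 -35 0 0 0 0 1;-51 -35 0 0 0 0 1;-51 -35 0 0 0 0 1;-51 -35 0 0 0 0 1;-51 -35 0 0 0 0 1;-51 -35 0 0 0 0 1;0 0 0 0 0 0 1;0 0 0 0 0 0 1",
)

```text
time: 2.2
position: [0.5163, 0.1359, 0.2921]
tool_rot: [0.221, 0.975, 0.0, -0.001]
ft_force: [-0.6, 1.3, 0.7]
grip_width: 0.0867
grip_force: 0.0
```

Run:
```python
from h import *
c=cam('wrist'); np.savez('w1.npz',**c); cv2.imwrite('pics/w1.png',c['image'][:,:,::-1])
for t in ['keyway','lock_plug']:
    for r in robot.cut_out('wrist',t)[:2]:
        m=r['region']&(c['depth']>0); print(t,r['p'],np.round(r['box']),np.median(cloud(c)[m],0))
delta([.48,-.25,.292])
```

```text
keyway 0.89 [262. 212. 312. 259.] [0.54691185 0.12841072 0.09614268]
keyway 0.22 [160.  98. 452. 359.] [0.54552104 0.15101436 0.09493247]
lock_plug 0.75 [265. 216. 313. 257.] [0.54675165 0.12823848 0.09615338]
t 2.35 pos [0.5157 0.1373 0.2922] yaw 154.64 tilt 0.05 q [ 0.05  0.41  1.66  0.    1.08 -1.08] F [-0.8 -0.1 -1.5] w 0.087 gf 0.0
shift mm [-1.336e+02 -3.652e+02  1.000e-01] turn [-0.01 -0.05  0.  ]
```

View pics/w1.png

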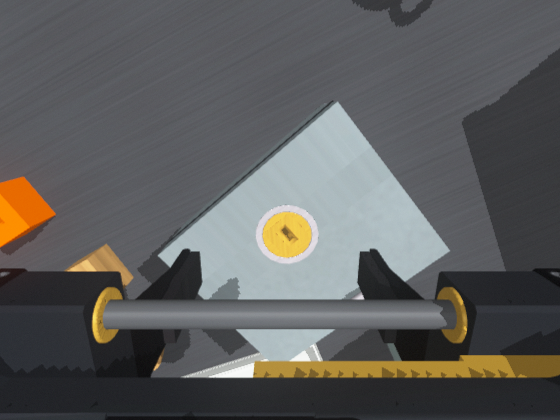

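The lock shows at wrist pixel (288,234), with its slot skewed in the picture; I go lower for a sharper look.

Emit:
send_rows(
  deltas="15 0 30 0 0 0 1;15 0 30 0 0 0 1;10 0 30 0 0 0 1;0 0 10 0 0 0 1;0 0 0 0 0 0 1;0 0 0 0 0 0 1",
)

```text
time: 3.1
position: [0.4818, 0.1534, 0.1933]
tool_rot: [0.22, 0.975, 0.0, 0.001]
ft_force: [1.2, -0.9, 1.4]
grip_width: 0.087
grip_force: 0.0
```

```bash
cat >> h.py <<'E'
def plane(c,uv,z):
    "pixels -> world at height z"
    uv=np.atleast_2d(uv).astype(float); d=np.c_[(uv[:,0]-c['cx'])/c['f'],(uv[:,1]-c['cy'])/c['f'],np.ones(len(uv))]@c['Rm']
    o=-c['Rm'].T@c['t']; return o+d*((z-o[2])/d[:,2])[:,None]
def pca(P):
    m=P.mean(0); w,v=np.linalg.eigh(np.cov((P-m)[:,:2].T)); return m,np.degrees(np.arctan2(v[1,1],v[0,1]))%180,2*np.sqrt(3*w)*1000
E
python3 - <<'E'
from h import *
c=cam('wrist'); np.savez('w2.npz',**c)
r=robot.cut_out('wrist','keyway')[0]; b=np.round(r['box']).astype(int); print(r['p'],b)
cv2.imwrite('pics/w2.png',cv2.resize(c['image'][b[1]-5:b[3]+5,b[0]-5:b[2]+5,::-1],None,fx=6,fy=6,interpolation=cv2.INTER_NEAREST))
reg=cv2.erode(r['region'].astype(np.uint8),np.ones((5,5)))>0
hull=np.zeros((420,560),np.uint8); cv2.fillConvexPoly(hull,cv2.convexHull(np.argwhere(reg)[:,::-1].astype(np.int32)),1)
v=c['image'].max(2)
for th in (60,90,120,150):
    m=(hull>0)&(v<th); uv=np.argwhere(m)[:,::-1]
    if len(uv)>5: print(th,len(uv),pca(plane(c,uv,.0965)))
print('disc centre',plane(c,np.argwhere(hull>0)[:,::-1],.0965).mean(0))
uv=np.argwhere(hull>0)[:,::-1];print(np.percentile(v[hull>0],[1,5,10,20,30,50]))
delta([.48,-.25,.292])
E
```

```text
0.91 [253 327 321 364]
150 95 (array([0.54353673, 0.12847645, 0.0965    ]), np.float64(4.56125921287034), array([ 4.97068068, 11.54914412]))
disc centre [0.55031306 0.12680129 0.0965    ]
[122. 134. 163. 182. 187. 191.]
t 3.2 pos [0.4816 0.1531 0.1933] yaw 154.51 tilt 0.16 q [ 0.09  0.52  1.83 -0.    0.79 -1.04] F [ 0.4 -0.3 -0.1] w 0.0871 gf 0.0
shift mm [-172.2 -364.4  -98.8] turn [0.08 0.14 0.  ]
```

View pics/w2.png

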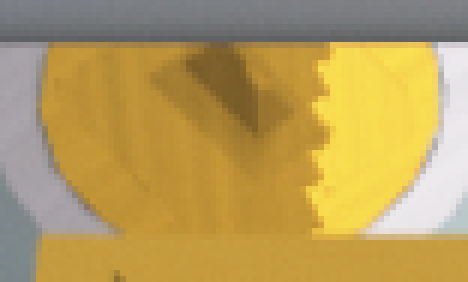

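The rod hides part of the slot (row ~340); I back off 75 mm.

Emit:
send_rows(
  deltas="25 0 0 0 0 0 1;25 0 0 0 0 0 1;20 0 0 0 0 0 1;0 0 0 0 0 0 1;0 0 0 0 0 0 1",
)

```text
time: 3.82
position: [0.4187, 0.1832, 0.1926]
tool_rot: [0.221, 0.975, 0.0, 0.001]
ft_force: [-0.5, 0.3, -0.7]
grip_width: 0.0871
grip_force: 0.0
```

Run:
```python
from h import *
c=cam('wrist'); np.savez('w2.npz',**c)
r=robot.cut_out('wrist','keyway')[0]; b=np.round(r['box']).astype(int); print(r['p'],b)
cv2.imwrite('pics/w3.png',cv2.resize(c['image'][b[1]-5:b[3]+5,b[0]-5:b[2]+5,::-1],None,fx=7,fy=7,interpolation=cv2.INTER_NEAREST))
hull=np.zeros((420,560),np.uint8); cv2.fillConvexPoly(hull,cv2.convexHull(np.argwhere(r['region'])[:,::-1].astype(np.int32)),1)
D=plane(c,np.argwhere(hull>0)[:,::-1],.0965); print('disc',D.mean(0),np.ptp(D,0))
v=c['image'].max(2); h2=cv2.erode(hull,np.ones((13,13)))
print(np.percentile(v[h2>0],[1,5,10,20,30,50]))
for th in (90,120,135,150,165):
    uv=np.argwhere((h2>0)&(v<th))[:,::-1]
    if len(uv)>5: print(th,len(uv),*pca(plane(c,uv,.0965)))
delta([.45,-.23,.24])
```

```text
Traceback (most recent call last):
IndexError: list index out of range
```

Run:
```python
from h import *
c=dict(np.load('w2.npz'))
q=c['Rm']@np.array([.548,.1285,.0965])+c['t']; u,v=(c['f']*q[:2]/q[2]+[c['cx'],c['cy']]); print(u,v,q)
u,v=int(u),int(v); I=c['image']
cv2.imwrite('pics/w3.png',cv2.resize(I[max(v-60,0):v+60,u-75:u+75,::-1],None,fx=5,fy=5,interpolation=cv2.INTER_NEAREST))
```

```text
287.7404586665102 416.89669756916305 [0.00642937 0.15711099 0.24884706]
```

View pics/w3.png

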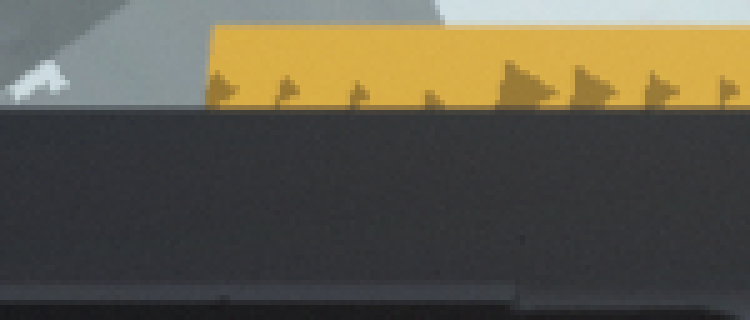

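Emit:
send_rows(
  deltas="-30 0 0 0 0 0 1;-40 0 0 0 0 0 1;-40 0 0 0 0 0 1;-30 0 0 0 0 0 1;0 0 0 0 0 0 1;0 0 0 0 0 0 1",
)

```text
time: 4.68
position: [0.5427, 0.1229, 0.1918]
tool_rot: [0.221, 0.975, -0.0, -0.001]
ft_force: [-0.7, 1.4, -0.1]
grip_width: 0.0868
grip_force: 0.0
```

Run:
```python
from h import *
c=cam('wrist'); np.savez('w2.npz',**c)
q=c['Rm']@np.array([.548,.1285,.0965])+c['t']; u,v=(c['f']*q[:2]/q[2]+[c['cx'],c['cy']]); print(u,v,q)
u,v=int(u),int(v); I=c['image']
cv2.imwrite('pics/w4.png',cv2.resize(I[max(v-50,0):v+50,u-60:u+60,::-1],None,fx=6,fy=6,interpolation=cv2.INTER_NEAREST))
for r in robot.cut_out('wrist','keyway')[:1]:
  print(r['p'],r['box'])
  hull=np.zeros((420,560),np.uint8); cv2.fillConvexPoly(hull,cv2.convexHull(np.argwhere(r['region'])[:,::-1].astype(np.int32)),1)
  D=plane(c,np.argwhere(hull>0)[:,::-1],.0965); print('disc',D.mean(0),np.ptp(D,0))
  v=I.max(2); h2=cv2.erode(hull,np.ones((13,13)))
  print(np.percentile(v[h2>0],[1,5,10,20,30,50]))
  for th in (90,120,135,150,165):
    uv=np.argwhere((h2>0)&(v<th))[:,::-1]
    if len(uv)>5: print(th,len(uv),*pca(plane(c,uv,.0965)))
delta([.50,-.24,.24])
```

```text
291.53020592768416 253.0368634544434 [0.00770305 0.02659719 0.20569904]
0.7 [250.1, 216.1, 326.6, 285.8]
disc [0.54589229 0.12892119 0.0965    ] [0.04644962 0.04644477 0.        ]
[103.   145.95 168.9  215.   222.   226.  ]
120 66 [0.54249896 0.12889102 0.0965    ] 2.1596256038040735 [3.83925344 8.20487747]
135 94 [0.54413045 0.12937917 0.0965    ] 10.174257627917939 [ 4.12072213 13.21579367]
150 144 [0.54444384 0.12985933 0.0965    ] 6.677058850355365 [ 5.23497299 13.85016436]
165 225 [0.54567336 0.13061002 0.0965    ] 16.277108050819777 [ 7.83786052 18.33031829]
t 4.775 pos [0.5423 0.1234 0.192 ] yaw 154.55 tilt 0.12 q [ 0.02  0.58  1.7   0.    0.87 -1.1 ] F [ 0.8 -0.2  0.4] w 0.087 gf 0.0
shift mm [-117.9 -346.4  -48. ] turn [-0.05 -0.11  0.  ]
```

View pics/w4.png

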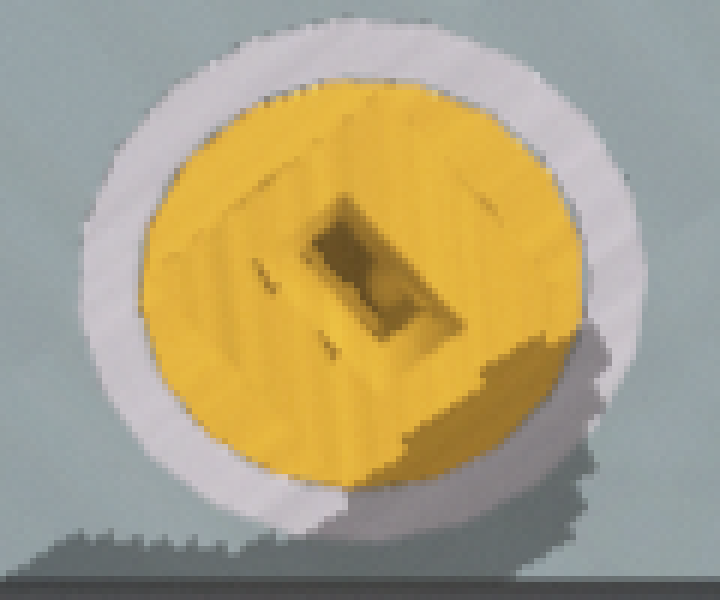

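Run:
```python
from h import *
c=dict(np.load('w2.npz')); W=cloud(c)
px=lambda x,y:(231+(x-3)/6,203+(y-3)/6)
for a,b in [((345,197),(462,325)),((308,240),(382,338)),((308,240),(345,197)),((385,340),(462,325))]:
    A,B=plane(c,[px(*a),px(*b)],.0965); d=B-A; print(a,b,A[:2].round(4),B[:2].round(4),np.degrees(np.arctan2(d[1],d[0]))%180, np.hypot(*d[:2]))
print('ring centre',plane(c,[px(363,278)],.0965),plane(c,[px(362,284)],.0965))
sub=W[225:275:1,265:320]; print('face z',np.median(sub[...,2]),sub[...,2].std())
v,u=np.mgrid[225:275,265:320]
for dz in (.003,.006,.01,.02):
    m=sub[...,2]<np.median(sub[...,2])-dz
    if m.sum()>5: print(dz,m.sum(),*pca(sub[m]),(u[m].mean(),v[m].mean()), np.c_[u[m],v[m]].min(0),np.c_[u[m],v[m]].max(0))
# box yaw from top
t=cam('top'); T=cloud(t); rr=robot.cut_out('top','lockbox')[0]['region']
L=(abs(T[...,2]-.095)<.006)&rr; 
print('box',cv2.minAreaRect((T[L][:,:2]*1000).astype(np.float32)),T[L].mean(0))
Y=(t['image'][...,0]>180)&(t['image'][...,2]<120)&rr; print('brass top',Y.sum(),plane(t,np.argwhere(Y)[:,::-1],.0965).mean(0))
s=cam('scene')
rr=robot.cut_out('scene','lockbox')[0]['region'];Y=(s['image'][...,0].astype(int)-s['image'][...,2]>70)&rr; print('brass scene',Y.sum(),plane(s,np.argwhere(Y)[:,::-1],.0965).mean(0))
```

```text
(345, 197) (462, 325) [0.5362 0.1316] [0.5546 0.1366] 15.11109322008646 0.01912197653083384
(308, 240) (382, 338) [0.5389 0.1261] [0.5524 0.1283] 9.451345524155277 0.013686903090694954
(308, 240) (345, 197) [0.5389 0.1261] [0.5362 0.1316] 116.09041162111406 0.006129901334368933
(385, 340) (462, 325) [0.5527 0.1285] [0.5546 0.1366] 76.620244925541 0.008278628443188073
ring centre [[0.54523668 0.12941432 0.0965    ]] [[0.54581266 0.12903154 0.0965    ]]
face z 0.09619567067182846 0.014749667749779266
0.003 200 [0.54999109 0.12731644 0.08559991] 25.305555885593265 [ 4.75790815 13.49980584] (np.float64(290.585), np.float64(249.28)) [279 240] [301 260]
0.006 142 [0.55028799 0.12730709 0.08297282] 25.668396873380203 [ 3.84267703 11.64210175] (np.float64(290.64084507042253), np.float64(248.01408450704224)) [282 240] [299 257]
0.01 96 [0.55015228 0.12709304 0.08063035] 23.91110074705719 [3.51456897 9.72304174] (np.float64(290.15625), np.float64(246.54166666666666)) [284 240] [298 254]
0.02 26 [0.55082969 0.12667064 0.07310632] 13.94854694074209 [0.68837345 8.24116034] (np.float64(289.65384615384613), np.float64(243.15384615384616)) [286 240] [293 247]
box ((571.9814453125, 134.52420043945312), (180.65771484375, 216.55615234375), 14.885701179504395) [0.60436351 0.05788342 0.09572405]
brass top 0 [nan nan nan]
brass scene 155 [0.5499387  0.12612316 0.0965    ]<stdin>:16: RuntimeWarning: Mean of empty slice.
  ret = um.true_divide(
```

Emit:
send_rows(
  deltas="0 0 -30 0 0 0 1;-20 -50 -20 0 0 0 1;-20 -50 0 0 0 0 1;-20 -50 0 0 0 0 1;-20 -50 0 0 0 0 1;-20 -50 0 0 0 0 1;-20 -50 0 0 0 0 1;-9 -46 0 0 0 0 1;0 0 20 0 0 0 1;0 0 20 0 0 0 1",
)

```text
time: 6.22
position: [0.5111, -0.2456, 0.2021]
tool_rot: [0.221, 0.975, -0.0, 0.0]
ft_force: [-0.3, 0.4, 0.1]
grip_width: 0.087
grip_force: 0.0
```

Emit:
send_rows(
  deltas="0 0 0 0 0 0 1;0 0 0 0 0 0 1",
)

```text
time: 6.48
position: [0.5117, -0.2447, 0.2028]
tool_rot: [0.22, 0.975, -0.0, 0.0]
ft_force: [-0.4, 0.1, -0.1]
grip_width: 0.0872
grip_force: 0.0
```

```bash
cat > k.py <<'E'
from h import *
import sys
c=cam('wrist'); W=cloud(c); np.savez('w3.npz',**c); I=c['image']
cv2.imwrite('pics/'+sys.argv[1],I[:,:,::-1])
q=c['Rm']@np.array([.515,-.25,.095])+c['t']; print(c['f']*q[:2]/q[2]+[c['cx'],c['cy']])
for t in ['key_grip','key_block']:
  for r in robot.cut_out('wrist',t)[:3]:
    p=W[r['region']&(c['depth']>0)]; print(t,round(r['p'],2),np.round(r['box']),np.median(p,0).round(4),p.max(0).round(3))
ok=(c['depth']>0)&(np.hypot(W[...,0]-.515,W[...,1]+.25)<.05)
for lo,hi in ((.09,.102),(.04,.0475)):
    P=W[ok&(W[...,2]>lo)&(W[...,2]<hi)]
    if len(P)>20: print(lo,len(P),cv2.minAreaRect((P[:,:2]*1000).astype(np.float32)),P.mean(0).round(4),pca(P))
delta([.515,-.25,.19])
E
python3 k.py w5.png
```

```text
[274.80833863 248.45866348]
key_grip 0.63 [254. 210. 295. 273.] [ 0.5125 -0.2491  0.0925] [ 0.532 -0.24   0.098]
key_block 0.69 [276.   0. 376.  98.] [ 0.4091 -0.1627  0.0448] [ 0.438 -0.12   0.048]
key_block 0.61 [228. 173. 317. 265.] [ 0.5031 -0.2427  0.0446] [ 0.569 -0.222  0.096]
key_block 0.61 [331. 278. 394. 356.] [ 0.6457 -0.2226  0.0443] [ 0.715 -0.204  0.184]
0.09 924 ((515.9117431640625, -252.4285430908203), (33.9847297668457, 13.149251937866211), 12.61294174194336) [ 0.5148 -0.2518  0.0951] (array([ 0.51475033, -0.25182326,  0.09514741]), np.float64(13.337168930289721), array([12.79238218, 33.23035185]))
0.04 2508 ((516.2806396484375, -252.52334594726562), (56.460845947265625, 50.32544708251953), 12.86436653137207) [ 0.5093 -0.2486  0.0448] (array([ 0.50932658, -0.24862883,  0.04482187]), np.float64(47.29644284692257), array([47.54911855, 64.95842771]))
t 6.625 pos [ 0.5119 -0.2449  0.2032] yaw 154.55 tilt 0.11 q [-0.64  0.57  1.66 -0.    0.91 -1.77] F [ 0.5 -0.1 -0.1] w 0.0872 gf 0.0
shift mm [-5.  -3.3 13.2] turn [-0.02  0.1  -0.  ]
```

View pics/w5.png

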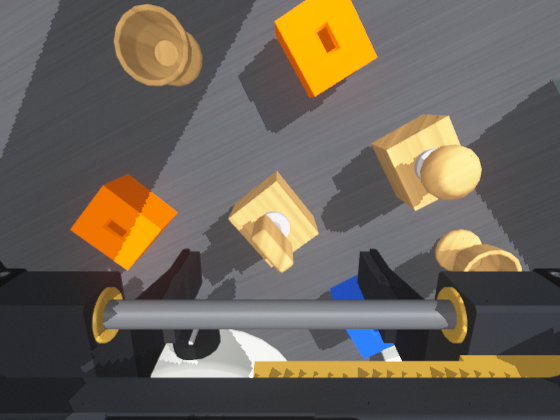

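Run:
```python
from h import *
delta([.516,-.2525,.131],192.8)
```

```text
t 6.625 pos [ 0.5119 -0.2449  0.2032] yaw 154.55 tilt 0.11 q [-0.64  0.57  1.66 -0.    0.91 -1.77] F [ 0.5 -0.1 -0.1] w 0.0872 gf 0.0
shift mm [-6.9 -5.1 72.2] turn [ -0.06   0.09 -38.25]
```

Emit:
send_rows(
  deltas="-6.9 -5.1 0 0 0 0 1;0 0 0 0 0 -9.5 1;0 0 0 0 0 -9.5 1;0 0 0 0 0 -9.5 1;0 0 0 0 0 -9.7 1;0 0 20 0 0 0 1;0 0 20 0 0 0 1;0 0 0 0 0 0 1;0 0 0 0 0 0 1",
)

```text
time: 7.75
position: [0.5159, -0.253, 0.1629]
tool_rot: [-0.111, 0.994, -0.001, 0.0]
ft_force: [-0.1, -0.3, -1.0]
grip_width: 0.0872
grip_force: 0.0
```

Run:
```python
from h import *
delta([.516,-.2525,.131],192.8)
```

```text
t 7.75 pos [ 0.5159 -0.253   0.1629] yaw -167.29 tilt 0.08 q [-0.65  0.64  1.67 -0.    0.83 -2.44] F [-0.1 -0.3 -1. ] w 0.0872 gf 0.0
shift mm [-0.1  0.5 31.9] turn [-0.06  0.05 -0.09]
```

Emit:
send_rows(
  deltas="0 0.5 16 0 0 0 1;0 0 16 0 0 0 1;0 0 0 0 0 0 1;0 0 0 0 0 0 0;0 0 0 0 0 0 0;0 0 0 0 0 0 0;0 0 0 0 0 0 0;0 0 0 0 0 0 0;0 0 0 0 0 0 0",
  newtons=45,
)

```text
time: 8.88
position: [0.5153, -0.252, 0.1303]
tool_rot: [-0.111, 0.994, -0.0, 0.0]
ft_force: [0.1, 0.3, 0.1]
grip_width: 0.0352
grip_force: 0.0
```

Run:
```python
from h import *
delta([.5469,.1284,.2255],195)
```

```text
t 8.875 pos [ 0.5153 -0.252   0.1303] yaw -167.29 tilt 0.01 q [-0.65  0.69  1.69 -0.    0.76 -2.44] F [0.1 0.3 0.1] w 0.0352 gf 0.0
shift mm [-114.6  364.1  -95.2] turn [-0.    0.   -2.29]
```

Fingers still closing.

Emit:
send_rows(
  deltas="0 0 0 0 0 0 0;0 0 0 0 0 0 0;0 0 0 0 0 0 0;0 0 0 0 0 0 0;0 0 0 0 0 0 0",
)

```text
time: 9.5
position: [0.5153, -0.252, 0.1303]
tool_rot: [-0.111, 0.994, -0.0, 0.0]
ft_force: [-0.0, 0.0, -1.0]
grip_width: 0.0129
grip_force: 45.0
```

Emit:
send_rows(
  deltas="0 0 -10 0 0 0 0;0 0 -20 0 0 0 0;0 0 -30 0 0 0 0;0 0 -40 0 0 0 0;0 0 -20 0 0 0 0;0 0 0 0 0 0 0;0 0 0 0 0 0 0",
)

```text
time: 10.38
position: [0.5147, -0.2514, 0.2496]
tool_rot: [-0.111, 0.994, 0.001, -0.001]
ft_force: [-0.0, 0.3, -0.9]
grip_width: 0.0128
grip_force: 45.0
```

Run:
```python
from h import *
delta([.5469,.1284,.2455],195)
```

```text
t 10.375 pos [ 0.5147 -0.2514  0.2496] yaw -167.29 tilt 0.1 q [-0.65  0.51  1.61  0.    1.02 -2.44] F [-0.   0.3 -0.9] w 0.0128 gf 45.0
shift mm [-115.   363.4    4.5] turn [ 0.08 -0.06 -2.29]
```

Emit:
send_rows(
  deltas="-14 45 0 0 0 0 0;-14 45 0 0 0 0 0;-14 45 0 0 0 0 0;-14 45 0 0 0 0 0;-14 45 0 0 0 0 0;-14 45 0 0 0 0 0;-14 45 0 0 0 0 0;-16 48 0 0 0 -2.3 0;0 0 0 0 0 0 0;0 0 0 0 0 0 0",
)

```text
time: 11.62
position: [0.5458, 0.127, 0.249]
tool_rot: [-0.131, 0.991, -0.0, -0.001]
ft_force: [-0.4, -0.1, -1.5]
grip_width: 0.0128
grip_force: 45.0
```

Run:
```python
from h import *
c=cam('wrist'); np.savez('w4.npz',**c)
cv2.imwrite('pics/w6.png',c['image'][:,:,::-1])
delta([.5465,.1284,.2165],195)
t=cam('scene');cv2.imwrite('pics/s6.png',cv2.resize(t['image'][150:230,270:390,::-1],None,fx=6,fy=6))
```

```text
t 11.675 pos [0.5461 0.1264 0.2493] yaw -165.02 tilt 0.13 q [ 0.03  0.5   1.64 -0.    1.01 -1.8 ] F [-0.3 -0.6 -0.8] w 0.0125 gf 45.0
shift mm [-1.   1.8 32.8] turn [ 0.   -0.13 -0.02]
```

View pics/w6.png

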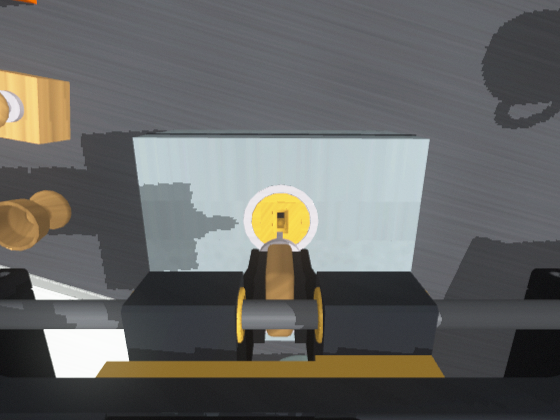

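Run:
```python
from h import *
c=dict(np.load('w4.npz')); o=robot.get_obs(); I=c['image'].astype(int)
pr=lambda p:(lambda q:(c['f']*q[:2]/q[2]+[c['cx'],c['cy']]).round(1))(c['Rm']@np.array(p)+c['t'])
x,y,_=o['position']; print('cx',c['cx'],c['cy'],'axis@lid',pr([x,y,.0965]),'axis@tip',pr([x,y,.13]),'axis@grip top',pr([x,y,.215]),'lock est',pr([.5469,.1284,.0965]))
Br=(I[...,0]-I[...,2]>70); Br[:180]=0;Br[242:]=0;Br[:,:240]=0;Br[:,325:]=0
for v in range(200,240,5): k=np.flatnonzero(Br[v]); print(v,k.min(),k.max(),(k.min()+k.max())/2)
d=np.argwhere((I.max(2)<150)&(np.indices(I.shape[:2])[0]>205)&(np.indices(I.shape[:2])[0]<232)&(abs(np.indices(I.shape[:2])[1]-281)<15)); print('slot px',d.mean(0),d.min(0),d.max(0))
# grip top, ring
W=cloud(c); m=(W[...,2]>.205)&(W[...,2]<.222)&(np.hypot(W[...,0]-x,W[...,1]-y)<.03)&(I[...,0]-I[...,2]>30)
P=W[m]; print('grip top',len(P),cv2.minAreaRect((P[:,:2]*1000).astype(np.float32)),pca(P),np.median(P[:,2]))
for a in ((150,330),):
  for u in (200,240,320,360): 
    col=I[100:180,u].sum(1); print(u,100+np.argmax(abs(np.diff(col))))
cv2.imwrite('pics/w7.png',cv2.resize(c['image'][175:275,220:340,::-1],None,fx=6,fy=6,interpolation=cv2.INTER_NEAREST))
```

```text
cx 279.30792595033716 210.83559845897094 axis@lid [277.4 219.7] axis@tip [277.2 235.5] axis@grip top [276.3 306.6] lock est [280.1 221.2]
200 261 299 280.0
205 256 304 280.0
210 254 307 280.5
215 252 308 280.0
220 252 309 280.5
225 252 309 280.5
230 254 307 280.5
235 256 305 280.5
slot px [215.26 280.56] [212 277] [219 284]
grip top 1147 ((545.7843627929688, 127.19603729248047), (33.81639862060547, 12.774372100830078), 14.449703216552734) (array([0.5382249 , 0.12529576, 0.21327597]), np.float64(15.240159897495062), array([12.41783451, 33.76468082])) 0.21417621124962008
200 137
240 137
320 137
360 137
```

View pics/w7.png

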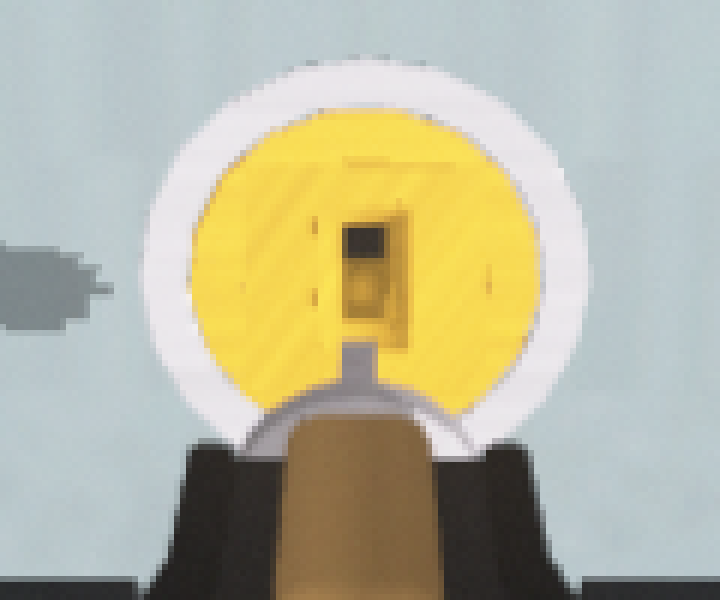

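Emit:
send_rows(
  deltas="-1.2 0.7 10 0 0 0 0;0 0 15 0 0 0 0;0 0 10 0 0 0 0;0 0 4 0 0 0 0;0 0 4 0 0 0 0;0 0 2 0 0 0 0;0 0 0 0 0 0 0",
)

```text
time: 12.6
position: [0.5472, 0.1283, 0.2052]
tool_rot: [-0.131, 0.991, 0.0, -0.0]
ft_force: [-0.9, -0.4, -1.2]
grip_width: 0.0129
grip_force: 45.0
```

The blade has entered (tip ~10 mm down) with no contact force. Pushing past the pins.

Emit:
send_rows(
  deltas="0 0 3 0 0 0 0;0 0 3 0 0 0 0;0 0 3 0 0 0 0;0 0 3 0 0 0 0;0 0 0 0 0 0 0",
)

```text
time: 13.22
position: [0.5463, 0.1281, 0.1929]
tool_rot: [-0.131, 0.991, 0.0, -0.002]
ft_force: [-2.8, -0.7, -0.2]
grip_width: 0.0126
grip_force: 45.0
```

Emit:
send_rows(
  deltas="0 0 3 0 0 0 0;0 0 3 0 0 0 0;0 0 3 0 0 0 0;0 0 2 0 0 0 0;0 0 1 0 0 0 0;0 0 0 0 0 0 0",
)

```text
time: 13.98
position: [0.5472, 0.1282, 0.1817]
tool_rot: [-0.131, 0.991, 0.0, -0.0]
ft_force: [-5.7, -1.3, 6.0]
grip_width: 0.0126
grip_force: 45.0
```

Emit:
send_rows(
  deltas="0.5 0 1 0 0 0 0;0 0 1 0 0 0 0;0 0 1 0 0 0 0;0 0 0 0 0 0 0;0 0 0 0 0 0 0",
)

```text
time: 14.6
position: [0.5471, 0.1282, 0.1815]
tool_rot: [-0.131, 0.991, -0.0, 0.001]
ft_force: [-9.9, -1.5, 23.3]
grip_width: 0.0128
grip_force: 45.0
```

Run:
```python
from h import *
delta([.5469,.1284,.1805],195)
c=cam('wrist'); W=cloud(c); I=c['image'].astype(int)
m=(W[...,2]>.12)&(W[...,2]<.16)&(np.hypot(W[...,0]-.547,W[...,1]-.128)<.03)&(I[...,0]-I[...,2]>30)
print('grip top z',np.median(W[m][:,2]),'(home .1475)',m.sum(), W[m].max(0))
cv2.imwrite('pics/w8.png',cv2.resize(c['image'][200:340,200:360,::-1],None,fx=4,fy=4))
```

```text
t 14.6 pos [0.5471 0.1282 0.1815] yaw -164.97 tilt 0.08 q [ 0.03  0.6   1.69 -0.    0.85 -1.8 ] F [-9.9 -1.5 23.3] w 0.0128 gf 45.0
shift mm [0.2 0.2 1. ] turn [-0.02  0.07  0.03]
grip top z 0.14591922200881313 (home .1475) 1580 [0.56484869 0.14122518 0.15967049]
```

Collar seated (force rises to 23 N with no more travel, TCP at the predicted height). Now the turn.

Emit:
send_rows(
  deltas="0 0 0 0 0 0 0;0 0 0 0 0 5 0;0 0 0 0 0 10 0;0 0 0 0 0 10 0;0 0 0 0 0 10 0;0 0 0 0 0 10 0;0 0 0 0 0 0 0",
  newtons=60,
)

```text
time: 15.52
position: [0.5474, 0.1293, 0.1815]
tool_rot: [0.259, 0.966, 0.001, 0.001]
ft_force: [-7.9, 2.6, 23.9]
grip_width: 0.0128
grip_force: 60.0
```

Run:
```python
from h import *
delta([.5469,.1284,.1815],100); print(robot.get_obs()['moment'])
```

```text
t 15.525 pos [0.5474 0.1293 0.1815] yaw 149.95 tilt 0.18 q [ 0.03  0.6   1.69  0.    0.85 -1.02] F [-7.9  2.6 23.9] w 0.0128 gf 60.0
shift mm [ 0. -1.  0.] turn [ 1.800e-01 -2.000e-02  4.995e+01]
[0.38197163 1.6476963  0.05922397]
```

Emit:
send_rows(
  deltas="0 0 0 0 0 10 0;0 0 0 0 0 10 0;0 0 0 0 0 10 0;0 0 0 0 0 10 0;0 0 0 0 0 8 0;0 0 0 0 0 3 0;0 0 0 0 0 0 0;0 0 0 0 0 0 0;0 0 0 0 0 0 0",
)

```text
time: 16.65
position: [0.5483, 0.1293, 0.1815]
tool_rot: [0.649, 0.76, 0.002, 0.001]
ft_force: [-6.9, 1.7, 21.6]
grip_width: 0.0127
grip_force: 60.0
```

Run:
```python
from h import *
delta([.5469,.1284,.1815],100); print(robot.get_obs()['moment'])
c=cam('wrist'); W=cloud(c); I=c['image'].astype(int)
m=(W[...,2]>.135)&(W[...,2]<.152)&(np.hypot(W[...,0]-.547,W[...,1]-.128)<.025)&(I[...,0]-I[...,2]>30)
P=W[m]; print('grip top z',np.median(P[:,2]),len(P),cv2.minAreaRect((P[:,:2]*1000).astype(np.float32)),pca(P))
cv2.imwrite('pics/w8.png',cv2.resize(c['image'][160:360,180:380,::-1],None,fx=3,fy=3))
```

```text
t 16.65 pos [0.5483 0.1293 0.1815] yaw 99.01 tilt 0.29 q [ 0.03  0.6   1.69  0.    0.85 -0.13] F [-6.9  1.7 21.6] w 0.0127 gf 60.0
shift mm [-0.7 -1.5  0. ] turn [ 0.27 -0.08 -0.99]
[0.36700502 1.42572024 0.0947994 ]
grip top z 0.14654432804963383 1233 ((543.6464233398438, 129.30804443359375), (34.0751953125, 30.15665626525879), 79.70570373535156) (array([0.54625932, 0.13637033, 0.145131  ]), np.float64(99.35674153886418), array([12.85288022, 34.38507934]))
```

View pics/w8.png

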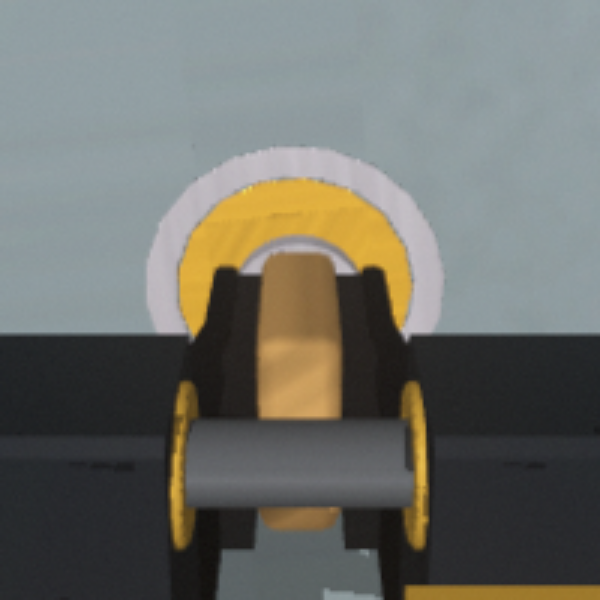

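The key followed the turn (grip axis ~96° from where it was), and the collar is still down on the brass face.

```bash
python3 -c "
from rig import robot
print(robot.hand_in())"
```

```text
the job is handed in; nothing more can be done
None
```

I handed the job in with the key fully home in the lock, turned about 96° clockwise and still gripped at 60 N; nothing else was touched as far as I saw, and I don't know the verdict because the hand-in returned none.

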